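# Load a spool on the winder and cap it

## Robot

A 6-joint arm with a two-finger parallel gripper is mounted at the origin on the work surface. World frame = base frame: x ahead of the robot, y to its left, z up, the work surface at z = 0. Lengths are in m, angles in rad, forces in N, time in s.
With the tool pointing down it reaches from about 0.325 to 0.775 m from the base axis. Payload 5.5 kg.
Tool frame: the origin (TCP) lies where the fingers leave the gripper's body, on its centre line; the fingertips stand 80 mm ahead of it and the grasp point (between the pads) lies 61 mm ahead of it (manip.nose_length is the distance from the TCP to the fingertips, in m); x points along the fingers, y is the direction in which the jaws open and shut, and the axes are right-handed (so a half turn about x gives the same grasp; the last joint's range is limited). The gripper opens to 88 mm and grips with 3 to 60 N. Pads are 20 mm wide; open, the fingers measure 115 mm over their backs; the gripper's body (75 mm by 178 mm) begins 61 mm behind the grasp point.
Start: joints at [1.147, 0.091, 1.231, -0, 1.82, -0.057], TCP at [0.215, 0.56, 0.303] pointing down, gripper open.
Joint ranges: [-2.87, 2.87], [-0.86, 2.18], [0.17, 2.46], [-1.51, 4.65], [0.06, 2.69], [-2.65, 2.65]. Speed limits (rad/s): [2.57, 2.57, 3.01, 3.14, 3.14, 3.14].

## Interface

Orientations are given as a unit quaternion [w, x, y, z].
In Python, from plant import manip gives the robot as it stands.
- The arm moves only by the shell command python3 -m crank 'ROWS' [FORCE]. ROWS is a JSON object of lists of equal length, an entry for each row: "dp": the shift along the world's x, y, z in m, a list of three; "rot": the turn, a rotation vector about the world's x, y, z in degrees, a list of three; "gripper": the finger opening in m, from 0 to 0.0878. A call has 1 to 8 rows; each row shifts and turns the commanded pose from where the row before left it; what a row does not reach is not made up. A row lasts 1/8 s, in which the tool goes at most 62.5 mm and 10.7 degrees, less where a joint would pass 70% of its speed; a pose out of reach is approached as far as the arm can. A call with a gripper value outside its range is refused whole. The fingers move at their own pace and stop on an object; FORCE is the grip in N (left out, the last holds). Time passes only in rows, so rows that do not move let the fingers close. It gives the time, the measured TCP pose, the force and the opening at its end, in the units of the state.
- manip.state(): the state, without advancing time (a new reading comes with each control period).
- manip.snapshot(name): name is "side" or "top" or "wrist"; returns a dict with "image" (420x560x3 uint8, blue, green, red), "depth" (420x560 float32, m along the optical axis (not along the pixel's ray), 0 where there is no reading), "vertical_fov" (degrees; the focal length in pixels is half the picture's height over the tangent of half this angle, whatever the lens; pixels are square), "cx", "cy" (the principal point, pixels), "cam_to_world" (4x4, takes a point from camera to world coordinates); the wrist camera has in their place "T_tool_cam" (4x4, takes a point from camera to tool coordinates, whose origin is the TCP and whose axes are the tool frame's). Camera axes: x right, y down, z forward; pixel columns grow to the right and rows downward; lengths in m; the calibration is good to about 2 mm. A picture is of the moment at which its call begins: read the wrist's pose just before it.
- manip.sign_off(): hands the job in, once; it reports no verdict.
The state is a dict: "time": time; "q": joint angles; "qd": joint speeds; "joint_torque": joint torques, N m; "tcp_pos": TCP position; "orientation": TCP orientation; "ft_force": force on the tool from outside, world axes, zero at the start; "torque": the same for the moment, N m; "width": finger opening in m.
Only numpy, scipy, OpenCV 4.12 (cv2) and the standard library are available. Lean on these libraries where they do the work, as an engineer would, in place of code of your own. Each camera call takes 0.05 s, during which the arm holds its last target. There are 200 camera calls.

## Task

Load the winder: put the small spool with the wide hole over the upright spindle so that it lies flat on the platter, and only then put the metal cap over the end of the spindle so that it rests level on top of the spool. Let go of both, and leave the other, wider spool where it lies.

Things in the scene. Friction and masses are not known exactly. Their poses are not given: they have to be found in the camera images.
- winder: the fixed spool winder: round grey foot (120 mm across) with a metal platter (100 mm across, fixed, top 20 mm above the table) and an upright steel spindle in its middle, 22 mm thick, tip tapered over 10 mm and 82 mm above the table. Origin on the table (z = 0) on the spindle's axis; z up; +x points to the low motor housing, 87 to 157 mm from the axis, 66 mm wide, 36 mm high
- spool_mid (a point): the small spool of filament: black plastic flanges, grey winding, 62 mm across, 40 mm high, with a 42 mm wide hole right through. It lies flat on the table, z (the hole's axis) up; this point is its centre, 20 mm above its underside. Gripped across the flanges from above. Weighs 80 to 170 g
- cap_mid (a point): the turned aluminium cap, 58 mm high: an upside-down cup (58 mm across, 34 mm high; its hollow 42 mm wide, 29 mm deep, open below) under a knob 28 mm thick and 24 mm high to hold it by. It stands on its open end, z up; this point is on its axis 29 mm above its underside, 17 mm below the knob's middle. Too wide for the spool's hole. Weighs 70 to 140 g
- other_spool_mid (a point): the other spool, to be left alone: the same black and grey plastic but wider and lower, 84 mm across, 30 mm high, with a hole of only 14 mm, too small for the spindle. It lies flat; this point is its centre, 15 mm above its underside. Small spool, other spool and cap change places from start to start
Mind the look-alikes: they are no part of the job. What is shaped like the part that bears cap_mid but green is not meant. What is shaped like the part that bears spool_mid but orange is not meant.

How it is judged:
On the way:
1. the small spool lies flat on the platter, around the spindle, and the cap is not yet on (horizontal distance between spool_mid and winder below 0.015 m and z of spool_mid in the frame of winder between 0.034 and 0.046 m and angle between the z axis of spool_mid and the z axis of winder, either way round below 0.17 rad and horizontal distance between cap_mid and winder above 0.06 m), for 0.2 s.
At the end, for the whole second after the job is handed in: The small spool lies flat on the platter around the spindle (centre within 15 mm of the spindle's axis, height within 6 mm, level within 10 degrees), the cap rests on it over the end of the spindle (within 15 mm of the axis, height within 7 mm, upright within 10 degrees), both at rest (horizontal distance between each of spool_mid, cap_mid and winder below 0.015 m and z of spool_mid in the frame of winder between 0.034 and 0.046 m and angle between the z axis of spool_mid and the z axis of winder, either way round below 0.17 rad and z of cap_mid in the frame of winder between 0.082 and 0.096 m and angle between cap_mid's own z axis and vertical below 0.17 rad and linear speed of each of spool, cap below 0.02 m/s); the robot touches nothing.
It fails at once if the other spool is shifted more than 30 mm (distance of other_spool_mid from where it was at the start of the episode above 0.03 m).
It also fails if it takes over 61 s, if anything falls off the work surface, if the arm or the gripper's body presses on something with over 40 N, if the wrist force passes 120 N, or if a joint passes its speed limit or range.

## Working session

There is one attempt and no reset: what is moved stays moved. The work goes in short steps, Python scripts to look and compute and a shell command to move; the robot and the scene stay as the last step left them, time stands still between calls to the robot, and variables do not carry over. Pictures are saved under pics/ and viewed, about 8 in all and at most 12, crops included, and the job is handed in when it is done.

```bash
ls; mkdir -p pics; cat > h.py <<'E'
import numpy as np,cv2
from plant import manip
def snap(n):
    s=manip.snapshot(n); return s
def world(s,T=None):
    d=s["depth"];h,w=d.shape;f=h/2/np.tan(np.radians(s["vertical_fov"])/2)
    u,v=np.meshgrid(np.arange(w),np.arange(h))
    P=np.stack([(u-s["cx"])*d/f,(v-s["cy"])*d/f,d,np.ones_like(d)],-1)
    T=s["cam_to_world"] if T is None else T
    return (P@np.array(T).T)[...,:3]
E
python3 - <<'E'
from h import *
for n in("top","side"):
    s=snap(n);cv2.imwrite(f"pics/{n}0.png",s["image"]);np.savez(f"{n}0.npz",**s)
    print(n,np.round(s["cam_to_world"],3).tolist(),s["vertical_fov"],s["cx"],s["cy"],(s["depth"]==0).mean())
st=manip.state();print(st)
E
```

```text
pics
top [[0.01, -0.986, 0.165, 0.291], [-1.0, -0.009, 0.005, -0.063], [-0.003, -0.165, -0.986, 1.358], [0.0, 0.0, 0.0, 1.0]] 45.87014392325961 281.6946227803487 198.91342357893433 0.004034863945578232
side [[0.833, -0.382, 0.401, 0.158], [-0.554, -0.559, 0.617, -0.562], [-0.011, -0.736, -0.677, 0.614], [0.0, 0.0, 0.0, 1.0]] 57.414852615135516 278.2556892743747 205.9114644768207 0.003949829931972789
{'time': 0.1, 'q': array([ 1.14732448e+00,  9.17661592e-02,  1.23177378e+00, -6.64640628e-07,
        1.81983157e+00, -5.67040751e-02]), 'qd': array([-0.00041532, -0.00210501, -0.00136382, -0.00124371, -0.00122196,
       -0.00015856]), 'joint_torque': array([ 2.71252007e-03, -4.47853446e+01, -4.07571852e+01,  7.01529393e-02,
        2.83247943e-02, -9.92497144e-05]), 'tcp_pos': array([0.2151064 , 0.5599651 , 0.30162558]), 'orientation': array([ 0.69510057,  0.12833548,  0.69539923, -0.12955735]), 'ft_force': array([ 0.04060074, -0.41782206, -0.66558096]), 'torque': array([ 0.0259641 ,  0.04763703, -0.03785668]), 'width': 0.0878187077696159}
```

View pics/top0.png

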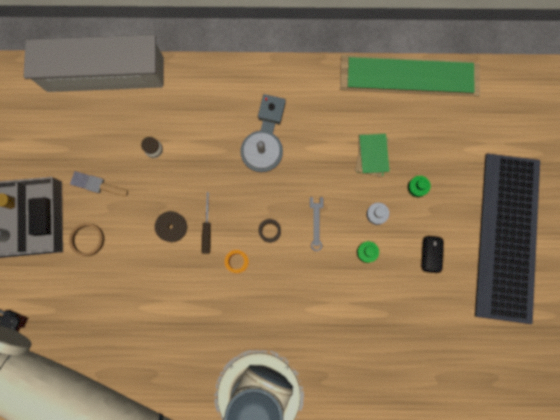

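View pics/side0.png

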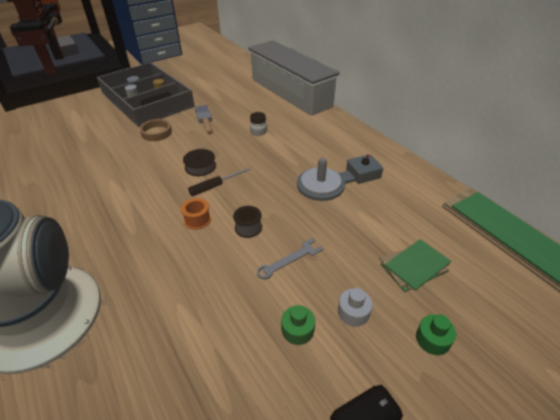

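The top picture shows:
- the black small spool with the wide hole at (270,231); the orange look-alike is at (236,261)
- the wide spool with the small hole at (171,226)
- the grey metal cap at (378,213); the green look-alikes are at (368,252) and (419,186)
- the winder at (262,151), with its motor housing at (271,108)

Next I measure, and make one enlarged crop to confirm.

```bash
cat > m.py <<'E'
from h import *
def meas(n,rois):
    s=dict(np.load(f"{n}0.npz"));W=world(s)
    for name,(u,v,r,z0,z1) in rois.items():
        sub=W[v-r:v+r,u-r:u+r].reshape(-1,3);ok=(sub[:,2]>z0)&(sub[:,2]<z1);p=sub[ok]
        if len(p)<5: print(n,name,len(p));continue
        c,rad=cv2.minEnclosingCircle(p[:,:2].astype(np.float32))
        print(n,name,len(p),"mean",p.mean(0).round(4),"circ",np.round(c,4),"d",round(2*rad,4),"z",np.percentile(p[:,2],[5,50,95]).round(4))
meas("top",{"spool":(270,231,18,.030,.05),"cup":(378,213,18,.028,.045),"knob":(378,213,18,.05,.07),"other":(171,226,24,.022,.04),"platter":(262,151,26,.014,.03),"spindle":(262,148,14,.06,.1),"housing":(271,108,18,.028,.045),"orange":(236,261,16,.03,.05)})
meas("side",{"spool":(248,221,24,.034,.05),"cup":(355,306,24,.028,.045),"knob":(355,300,24,.05,.07),"platter":(321,182,32,.014,.026),"spindle":(322,165,16,.06,.1)})
E
python3 m.py; python3 - <<'E'
import cv2,numpy as np
a=cv2.imread("pics/top0.png");b=cv2.imread("pics/side0.png")
c=lambda i,u,v,r=35:cv2.resize(i[v-r:v+r,u-r:u+r],(260,260),interpolation=2)
cv2.imwrite("pics/crop.png",np.vstack([np.hstack([c(a,270,231),c(a,378,213),c(a,262,140)]),np.hstack([c(b,248,221),c(b,355,306),c(b,200,162)])]))
E
```

```text
top spool 241 mean [ 0.4298 -0.0237  0.0398] circ [ 0.4297 -0.0238] d 0.0618 z [0.0356 0.0399 0.0443]
top cup 259 mean [ 0.4779 -0.3147  0.0341] circ [ 0.4793 -0.3158] d 0.059 z [0.0297 0.0339 0.0397]
top knob 86 mean [ 0.478  -0.3158  0.0578] circ [ 0.4784 -0.3154] d 0.0277 z [0.0537 0.0578 0.0621]
top other 738 mean [0.4383 0.245  0.0295] circ [0.4381 0.2451] d 0.0847 z [0.0249 0.0294 0.034 ]
top platter 967 mean [0.6526 0.0019 0.0193] circ [0.6627 0.0008] d 0.1343 z [0.0146 0.0193 0.024 ]
top spindle 59 mean [0.6519 0.0017 0.0749] circ [0.6529 0.0028] d 0.0225 z [0.0647 0.0756 0.0831]
top housing 547 mean [ 0.7712 -0.0247  0.0357] circ [ 0.7721 -0.0259] d 0.0913 z [0.0306 0.0357 0.0412]
top orange 244 mean [0.346  0.0637 0.0395] circ [0.3462 0.0632] d 0.0617 z [0.0345 0.0397 0.0439]
side spool 326 mean [ 0.4275 -0.024   0.0398] circ [ 0.4282 -0.0232] d 0.0643 z [0.0362 0.0402 0.042 ]
side cup 549 mean [ 0.4703 -0.3212  0.0345] circ [ 0.4766 -0.3165] d 0.0585 z [0.0301 0.0344 0.04  ]
side knob 210 mean [ 0.4751 -0.3173  0.0574] circ [ 0.4767 -0.3159] d 0.0287 z [0.0515 0.0582 0.0598]
side platter 796 mean [ 0.6495 -0.0037  0.0201] circ [0.6703 0.0061] d 0.1491 z [0.0161 0.0203 0.0224]
side spindle 83 mean [ 0.6489 -0.0009  0.0728] circ [0.6507 0.0014] d 0.0207 z [0.0621 0.0736 0.0817]
```

View pics/crop.png

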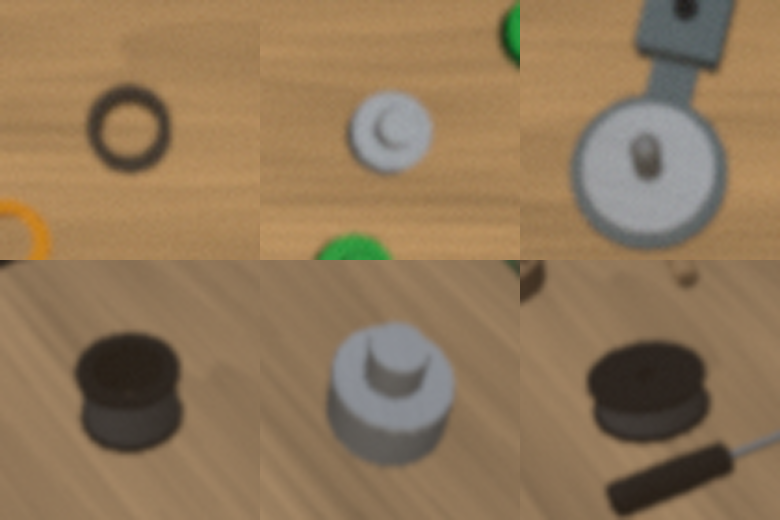

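The crop confirms the three parts: the black spool with the wide hole, the grey metal cap with its knob, and the wide spool with the small hole. The sizes also match: 62, 59/28 and 85 mm.

Positions in use:
- spool: (0.429, -0.0235)
- cap: (0.478, -0.3155)
- spindle: (0.651, 0.001)

Now I move to the spool.

```bash
python3 -m crank '{"dp":[[0.02,-0.055,0],[0.02,-0.055,0],[0.02,-0.055,0],[0.02,-0.055,0],[0.02,-0.055,0],[0.02,-0.055,0],[0.02,-0.055,0],[0.02,-0.055,0]],"rot":[[0,0,0],[0,0,0],[0,0,0],[0,0,0],[0,0,0],[0,0,0],[0,0,0],[0,0,0]],"gripper":[0.0878,0.0878,0.0878,0.0878,0.0878,0.0878,0.0878,0.0878]}' 25
python3 -m crank '{"dp":[[0.018,-0.048,-0.02],[0.018,-0.048,-0.04],[0.018,-0.0475,-0.04],[0,0,0],[0,0,0]],"rot":[[0,0,0],[0,0,0],[0,0,0],[0,0,0],[0,0,0]],"gripper":[0.0878,0.0878,0.0878,0.0878,0.0878]}'
```

```text
time: 1.1
tcp_pos: [0.3753, 0.1183, 0.3024]
orientation: [0.695, 0.129, 0.695, -0.129]
ft_force: [0.3, -0.1, -0.2]
width: 0.088
time: 1.72
tcp_pos: [0.4278, -0.0196, 0.2059]
orientation: [0.695, 0.129, 0.695, -0.129]
ft_force: [-1.0, -0.2, -0.1]
width: 0.0878
```

```bash
python3 - <<'E'
from h import *
from scipy.spatial.transform import Rotation as R
st=manip.state();print(st["tcp_pos"])
s=snap("wrist");cv2.imwrite("pics/w1.png",s["image"])
T=np.eye(4);T[:3,:3]=R.from_quat(st["orientation"],scalar_first=True).as_matrix();T[:3,3]=st["tcp_pos"]
W=world(s,T@s["T_tool_cam"]).reshape(-1,3);ok=(W[:,2]>.033)&(W[:,2]<.05)&(np.hypot(W[:,0]-.429,W[:,1]+.0235)<.045);p=W[ok]
print(len(p),p.mean(0),cv2.minEnclosingCircle(p[:,:2].astype(np.float32)));print(manip.state()["tcp_pos"])
E
```

```text
[ 0.42781795 -0.01964473  0.2059224 ]
2593 [ 0.42804856 -0.02210865  0.04049226] ((0.4286375045776367, -0.021967163309454918), 0.03125399351119995)
[ 0.42806854 -0.01923107  0.20669183]
```

View pics/w1.png

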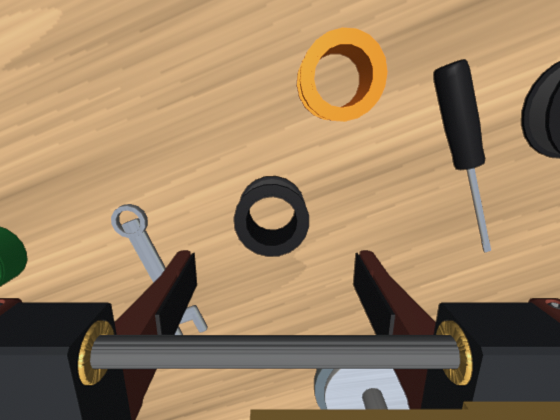

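The wrist view shows the small spool at (272,216) between the open fingers. It measures (0.4285, -0.0225), which agrees with the first reading. I descend and grip.

```bash
python3 -m crank '{"dp":[[0,-0.003,-0.04],[0,0,-0.04],[0,0,-0.03],[0,0,-0.0105],[0,0,0],[0,0,0]],"rot":[[0,0,0],[0,0,0],[0,0,0],[0,0,0],[0,0,0],[0,0,0]],"gripper":[0.0878,0.0878,0.0878,0.0878,0.0878,0.0878]}'
python3 -m crank '{"dp":[[0,0,0],[0,0,0],[0,0,0],[0,0,0],[0,0,0],[0,0,0]],"rot":[[0,0,0],[0,0,0],[0,0,0],[0,0,0],[0,0,0],[0,0,0]],"gripper":[0.05,0.05,0.05,0.05,0.05,0.05]}' 25
```

```text
time: 2.52
tcp_pos: [0.4289, -0.0227, 0.087]
orientation: [0.696, 0.129, 0.694, -0.129]
ft_force: [-0.3, 1.0, -0.1]
width: 0.0881
time: 3.28
tcp_pos: [0.428, -0.023, 0.0853]
orientation: [0.695, 0.129, 0.695, -0.129]
ft_force: [-0.5, -0.3, 3.2]
width: 0.0622
```

Gripped at 62.2 mm. I lift and carry it to the spindle.

```bash
python3 -m crank '{"dp":[[0,0,0.02],[0,0,0.04],[0,0,0.04],[0,0,0.03],[0,0,0],[0.03,0.004,0],[0.04,0.004,0],[0.04,0.004,0]],"rot":[[0,0,0],[0,0,0],[0,0,0],[0,0,0],[0,0,0],[0,0,0],[0,0,0],[0,0,0]],"gripper":[0.05,0.05,0.05,0.05,0.05,0.05,0.05,0.05]}'
python3 -m crank '{"dp":[[0.04,0.004,0],[0.04,0.004,0],[0.032,0.003,0],[0,0,0],[0,0,0],[0,0,0]],"rot":[[0,0,0],[0,0,0],[0,0,0],[0,0,0],[0,0,0],[0,0,0]],"gripper":[0.05,0.05,0.05,0.05,0.05,0.05]}'
python3 - <<'E'
from h import *
from scipy.spatial.transform import Rotation as R
print(manip.state()["tcp_pos"])
s=snap("side");W=world(s).reshape(-1,3)
cv2.imwrite("pics/s2.png",cv2.resize(s["image"][80:230,220:420],(800,600)))
c=np.hypot(W[:,0]-.651,W[:,1]-.001)<.05
z=W[c,2];print(np.histogram(z,np.arange(0,.3,.01)))
p=W[c&(W[:,2]>.15)&(W[:,2]<.165)];print(len(p),p.mean(0),cv2.minEnclosingCircle(p[:,:2].astype(np.float32)))
E
```

```text
time: 4.28
tcp_pos: [0.5383, -0.0108, 0.2121]
orientation: [0.694, 0.129, 0.696, -0.129]
ft_force: [-0.5, -0.0, -1.6]
width: 0.0624
time: 5.03
tcp_pos: [0.649, -0.0, 0.2147]
orientation: [0.695, 0.129, 0.695, -0.129]
ft_force: [0.4, 0.1, -1.4]
width: 0.062
[ 6.49038095e-01 -4.75370788e-05  2.14734878e-01]
(array([  1, 343, 471,  29,  30,  26,  33,  39,  16,   0,   0,   0,   2,
        91, 101, 122, 171,  85,  47,  17,  14,  15,  40, 103,  17, 160,
       153, 143, 124]), array([0.  , 0.01, 0.02, 0.03, 0.04, 0.05, 0.06, 0.07, 0.08, 0.09, 0.1 ,
       0.11, 0.12, 0.13, 0.14, 0.15, 0.16, 0.17, 0.18, 0.19, 0.2 , 0.21,
       0.22, 0.23, 0.24, 0.25, 0.26, 0.27, 0.28, 0.29]))
174 [ 0.63443441 -0.0130926   0.15726219] ((0.6470072269439697, -0.0014292929554358125), 0.04070550948381424)
```

View pics/s2.png

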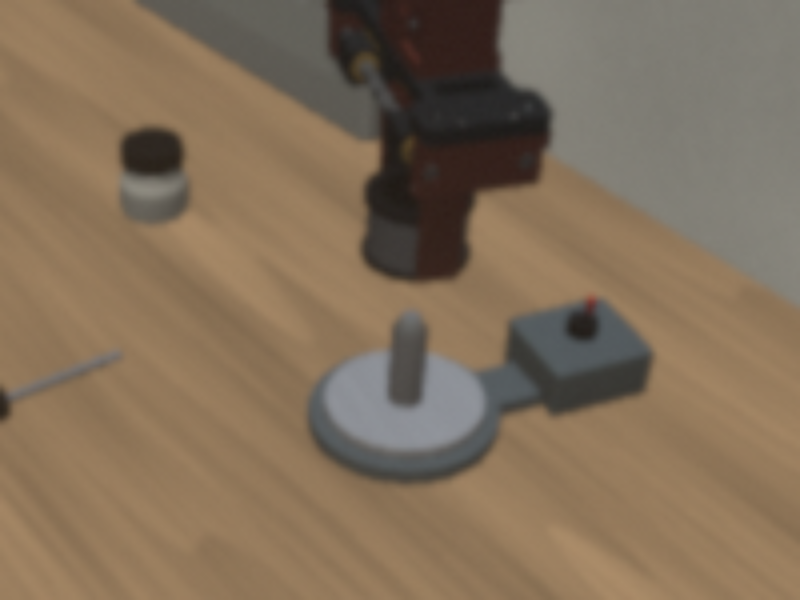

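The spool hangs level above the spindle, at about (415,220) in the crop. I adjust by 3 mm in x and 2 mm in y, then lower it.

```bash
python3 -m crank '{"dp":[[0.003,0.002,-0.005],[0,0,-0.03],[0,0,-0.025],[0,0,-0.02],[0,0,-0.0],[0,0,0]],"rot":[[0,0,0],[0,0,0],[0,0,0],[0,0,0],[0,0,0],[0,0,0]],"gripper":[0.05,0.05,0.05,0.05,0.05,0.05]}'
python3 -m crank '{"dp":[[0,0,-0.015],[0,0,-0.01],[0,0,-0.002],[0,0,0],[0,0,0]],"rot":[[0,0,0],[0,0,0],[0,0,0],[0,0,0],[0,0,0]],"gripper":[0.05,0.05,0.05,0.05,0.05]}'
```

```text
time: 5.82
tcp_pos: [0.6533, 0.002, 0.1362]
orientation: [0.696, 0.129, 0.695, -0.129]
ft_force: [-0.3, -0.4, -1.0]
width: 0.062
time: 6.45
tcp_pos: [0.6531, 0.002, 0.1085]
orientation: [0.696, 0.129, 0.695, -0.129]
ft_force: [0.1, 0.2, -1.1]
width: 0.0621
```

```bash
python3 -m crank '{"dp":[[0,0,-0.002],[0,0,-0.001],[0,0,0],[0,0,0],[0,0,0],[0,0,0],[0,0,0],[0,0,0]],"rot":[[0,0,0],[0,0,0],[0,0,0],[0,0,0],[0,0,0],[0,0,0],[0,0,0],[0,0,0]],"gripper":[0.05,0.05,0.05,0.0878,0.0878,0.0878,0.0878,0.0878]}'
python3 -m crank '{"dp":[[0,0,0.015],[0,0,0.03],[0,0,0.04],[0,0,0.04],[0,0,0.03],[-0.03,-0.05,0],[-0.03,-0.05,0],[-0.03,-0.05,0]],"rot":[[0,0,0],[0,0,0],[0,0,0],[0,0,0],[0,0,0],[0,0,0],[0,0,0],[0,0,0]],"gripper":[0.0878,0.0878,0.0878,0.0878,0.0878,0.0878,0.0878,0.0878]}'
python3 -m crank '{"dp":[[-0.03,-0.05,0],[-0.025,-0.055,-0.01],[-0.03,-0.0575,-0.02],[0,0,0],[0,0,0],[0,0,0]],"rot":[[0,0,0],[0,0,0],[0,0,0],[0,0,0],[0,0,0],[0,0,0]],"gripper":[0.0878,0.0878,0.0878,0.0878,0.0878,0.0878]}'
cat > chk.py <<'E'
from h import *
from scipy.spatial.transform import Rotation as R
import sys
C=lambda p:(len(p),p.mean(0).round(4),[np.round(x,4) for x in cv2.minEnclosingCircle(p[:,:2].astype(np.float32))]) if len(p)>5 else len(p)
st=manip.state();print("tcp",st["tcp_pos"])
s=snap("wrist")
T=np.eye(4);T[:3,:3]=R.from_quat(st["orientation"],scalar_first=True).as_matrix();T[:3,3]=st["tcp_pos"]
W=world(s,T@s["T_tool_cam"]).reshape(-1,3);near=np.hypot(W[:,0]-.478,W[:,1]+.3155)<.05
print("wrist knob",C(W[near&(W[:,2]>.05)&(W[:,2]<.065)]))
print("wrist cup",C(W[near&(W[:,2]>.029)&(W[:,2]<.04)]))
a=snap("top");W=world(a).reshape(-1,3);r=np.hypot(W[:,0]-.652,W[:,1]-.002)
for n,z0,z1 in(("spool top",.052,.067),("spindle",.07,.1)): print(n,C(W[(r<.05)&(W[:,2]>z0)&(W[:,2]<z1)]))
i=a["image"][100:190,200:320];b=snap("side")["image"][110:220,260:400]
cv2.imwrite(sys.argv[1],np.hstack([cv2.resize(i,(400,300)),cv2.resize(b,(382,300))]))
E
python3 chk.py pics/c3.png
```

```text
time: 7.45
tcp_pos: [0.6529, 0.002, 0.105]
orientation: [0.695, 0.129, 0.695, -0.129]
ft_force: [0.3, 0.3, 0.5]
width: 0.0877
time: 8.45
tcp_pos: [0.5619, -0.1491, 0.2615]
orientation: [0.696, 0.129, 0.695, -0.129]
ft_force: [0.4, -0.0, 0.1]
width: 0.088
time: 9.2
tcp_pos: [0.4812, -0.3048, 0.2328]
orientation: [0.696, 0.128, 0.695, -0.128]
ft_force: [-1.0, -0.8, -0.1]
width: 0.088
tcp [ 0.48119632 -0.3048272   0.23280608]
wrist knob (859, array([ 0.4766, -0.3142,  0.0583]), [array([ 0.4774, -0.3149]), np.float64(0.014)])
wrist cup (2060, array([ 0.4741, -0.3131,  0.0347]), [array([ 0.4774, -0.3149]), np.float64(0.0288)])
spool top (248, array([6.537e-01, 5.000e-04, 5.980e-02]), [array([6.545e-01, 6.000e-04]), np.float64(0.0317)])
spindle (47, array([0.6525, 0.0016, 0.0781]), [array([0.6541, 0.0019]), np.float64(0.0105)])
```

View pics/c3.png

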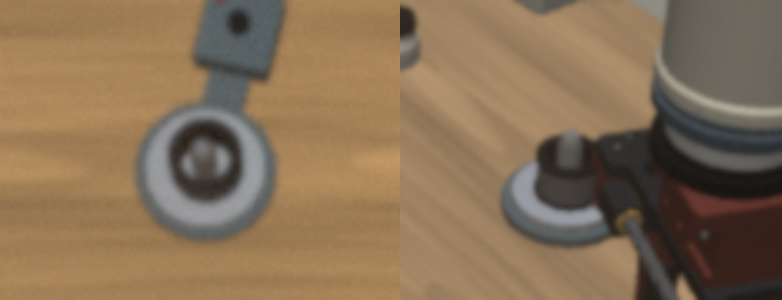

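The crop shows the spool flat around the spindle, with its top at z 0.060 and its centre within about 2 mm of the axis. The cap measures (0.4775, -0.315). I grip it by the knob with the fingertips just above the cup (TCP z about 0.1165).

```bash
python3 -m crank '{"dp":[[-0.0035,-0.01,-0.03],[0,0,-0.04],[0,0,-0.03],[0,0,-0.01],[0,0,0],[0,0,0]],"rot":[[0,0,0],[0,0,0],[0,0,0],[0,0,0],[0,0,0],[0,0,0]],"gripper":[0.0878,0.0878,0.0878,0.0878,0.0878,0.0878]}' 30
```

```text
time: 10.1
tcp_pos: [0.4775, -0.3162, 0.1235]
orientation: [0.696, 0.128, 0.694, -0.129]
ft_force: [-0.4, -0.1, 0.8]
width: 0.088
```

```bash
python3 -m crank '{"dp":[[0,0.001,-0.007],[0,0,0],[0,0,0],[0,0,0],[0,0,0],[0,0,0],[0,0,0],[0,0,0]],"rot":[[0,0,0],[0,0,0],[0,0,0],[0,0,0],[0,0,0],[0,0,0],[0,0,0],[0,0,0]],"gripper":[0.0878,0.0878,0.015,0.015,0.015,0.015,0.015,0.015]}' 30
python3 -m crank '{"dp":[[0,0,0],[0,0,0],[0,0,0.02],[0,0,0.03],[0,0,0.04],[0,0,0.04],[0,0,0],[0,0,0]],"rot":[[0,0,0],[0,0,0],[0,0,0],[0,0,0],[0,0,0],[0,0,0],[0,0,0],[0,0,0]],"gripper":[0.015,0.015,0.015,0.015,0.015,0.015,0.015,0.015]}'
```

```text
time: 11.1
tcp_pos: [0.4768, -0.3149, 0.1146]
orientation: [0.695, 0.129, 0.695, -0.129]
ft_force: [0.0, 0.7, -1.1]
width: 0.0312
time: 12.1
tcp_pos: [0.4766, -0.3148, 0.2443]
orientation: [0.695, 0.129, 0.695, -0.129]
ft_force: [0.2, 0.0, -1.8]
width: 0.0278
```

The knob is held at 27.8 mm. I carry it to the spindle.

```bash
python3 -m crank '{"dp":[[0.015,0.025,0],[0.025,0.045,0],[0.028,0.05,0],[0.028,0.05,0],[0.028,0.05,0],[0.025,0.045,0],[0.02,0.036,0],[0.008,0.0155,0]],"rot":[[0,0,0],[0,0,0],[0,0,0],[0,0,0],[0,0,0],[0,0,0],[0,0,0],[0,0,0]],"gripper":[0.015,0.015,0.015,0.015,0.015,0.015,0.015,0.015]}'
python3 -m crank '{"dp":[[0,0,0],[0,0,0],[0,0,0]],"rot":[[0,0,0],[0,0,0],[0,0,0]],"gripper":[0.015,0.015,0.015]}'
python3 - <<'E'
from h import *
b=snap("side");cv2.imwrite("pics/s4.png",cv2.resize(b["image"][80:230,220:420],(800,600)))
W=world(b).reshape(-1,3);r=np.hypot(W[:,0]-.652,W[:,1]-.002)
p=W[(r<.045)&(W[:,2]>.115)&(W[:,2]<.155)];print(len(p),p.min(0),p.max(0))
E
```

```text
time: 13.1
tcp_pos: [0.6538, 0.0038, 0.2419]
orientation: [0.694, 0.128, 0.697, -0.128]
ft_force: [0.4, -0.8, -1.3]
width: 0.0271
time: 13.48
tcp_pos: [0.6534, 0.0001, 0.2448]
orientation: [0.695, 0.13, 0.695, -0.13]
ft_force: [0.1, 0.3, -0.3]
width: 0.0276
231 [ 0.62347383 -0.02980351  0.13021556] [0.67631521 0.01513624 0.15497889]
```

View pics/s4.png

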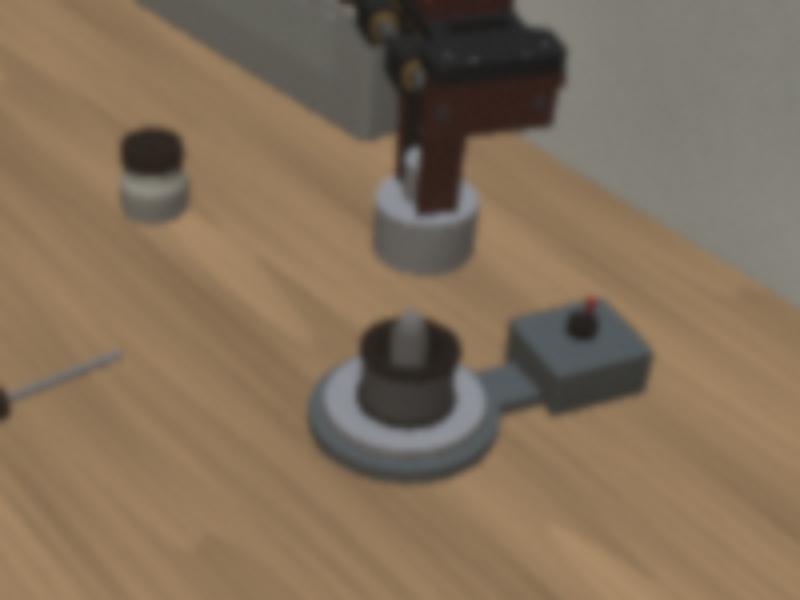

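The cap hangs upright above the spindle at (425,225), and the spool below lies flat. I lower it.

```bash
python3 -m crank '{"dp":[[-0.001,0.0015,-0.01],[0,0,-0.02],[0,0,-0.02],[0,0,-0.013],[0,0,-0.003],[0,0,0],[0,0,0]],"rot":[[0,0,0],[0,0,0],[0,0,0],[0,0,0],[0,0,0],[0,0,0],[0,0,0]],"gripper":[0.015,0.015,0.015,0.015,0.015,0.015,0.015]}'
```

```text
time: 14.4
tcp_pos: [0.6531, 0.0031, 0.1797]
orientation: [0.696, 0.129, 0.695, -0.129]
ft_force: [0.6, 1.0, -1.2]
width: 0.0273
```

```bash
python3 -m crank '{"dp":[[0,-0.001,-0.003],[0,0,-0.001],[0,0,0],[0,0,0]],"rot":[[0,0,0],[0,0,0],[0,0,0],[0,0,0]],"gripper":[0.015,0.015,0.015,0.015]}'
```

```text
time: 14.9
tcp_pos: [0.6528, 0.0021, 0.1746]
orientation: [0.695, 0.129, 0.695, -0.129]
ft_force: [0.0, -1.4, -1.2]
width: 0.0275
```

```bash
python3 -m crank '{"dp":[[0,0,0],[0,0,0],[0,0,0],[0,0,0],[0,0,0],[0,0,0],[0,0,0],[0,0,0]],"rot":[[0,0,0],[0,0,0],[0,0,0],[0,0,0],[0,0,0],[0,0,0],[0,0,0],[0,0,0]],"gripper":[0.035,0.05,0.07,0.0878,0.0878,0.0878,0.0878,0.0878]}'
python3 -m crank '{"dp":[[0,0,0.015],[0,0,0.03],[0,0,0.04],[0,0,0.04],[-0.04,0.04,0],[-0.04,0.05,0],[-0.04,0.05,0],[-0.03,0.05,0]],"rot":[[0,0,0],[0,0,0],[0,0,0],[0,0,0],[0,0,0],[0,0,0],[0,0,0],[0,0,0]],"gripper":[0.0878,0.0878,0.0878,0.0878,0.0878,0.0878,0.0878,0.0878]}'
python3 -m crank '{"dp":[[0,0.05,0],[0,0,0],[0,0,0],[0,0,0]],"rot":[[0,0,0],[0,0,0],[0,0,0],[0,0,0]],"gripper":[0.0878,0.0878,0.0878,0.0878]}'
python3 - <<'E'
from h import *
C=lambda p:(len(p),p.mean(0).round(4),[np.round(x,4) for x in cv2.minEnclosingCircle(p[:,:2].astype(np.float32))],np.percentile(p[:,2],[5,50,95]).round(4))
a=snap("top");b=snap("side")
for n,s in(("top",a),("side",b)):
    W=world(s).reshape(-1,3);r=np.hypot(W[:,0]-.652,W[:,1]-.002)
    for m,z0,z1 in(("knob top",.11,.125),("cup top",.089,.1)):
        p=W[(r<.05)&(W[:,2]>z0)&(W[:,2]<z1)];print(n,m,C(p) if len(p)>5 else len(p))
W=world(a).reshape(-1,3);p=W[(np.hypot(W[:,0]-.438,W[:,1]-.245)<.07)&(W[:,2]>.022)&(W[:,2]<.04)];print("other",C(p) if len(p)>5 else len(p))
cv2.imwrite("pics/c5.png",np.hstack([cv2.resize(a["image"][100:190,200:320],(400,300)),cv2.resize(b["image"][110:220,260:400],(382,300))]))
E
```

```text
time: 15.9
tcp_pos: [0.6528, 0.0021, 0.1746]
orientation: [0.695, 0.129, 0.695, -0.129]
ft_force: [-0.6, 0.4, 0.3]
width: 0.0876
time: 16.9
tcp_pos: [0.5031, 0.1909, 0.3014]
orientation: [0.696, 0.13, 0.694, -0.129]
ft_force: [0.9, 1.2, 0.2]
width: 0.0882
time: 17.4
tcp_pos: [0.5051, 0.2385, 0.3]
orientation: [0.695, 0.129, 0.695, -0.13]
ft_force: [-0.5, 0.3, -0.6]
width: 0.0874
top knob top (92, array([6.536e-01, 2.000e-04, 1.171e-01]), [array([6.537e-01, 5.000e-04]), np.float64(0.0141)], array([0.1126, 0.1172, 0.1214]))
top cup top (258, array([6.524e-01, 2.000e-04, 9.380e-02]), [array([6.544e-01, 1.000e-04]), np.float64(0.0293)], array([0.0901, 0.0937, 0.0981]))
side knob top (96, array([ 0.6506, -0.0017,  0.1169]), [array([6.521e-01, 5.000e-04]), np.float64(0.0148)], array([0.1115, 0.1178, 0.1197]))
side cup top (223, array([ 0.6467, -0.006 ,  0.094 ]), [array([6.534e-01, 6.000e-04]), np.float64(0.0296)], array([0.09  , 0.0942, 0.0972]))
other (233, array([0.4478, 0.2288, 0.0296]), [array([0.4381, 0.2452]), np.float64(0.0426)], array([0.0257, 0.0295, 0.0339]))
```

View pics/c5.png

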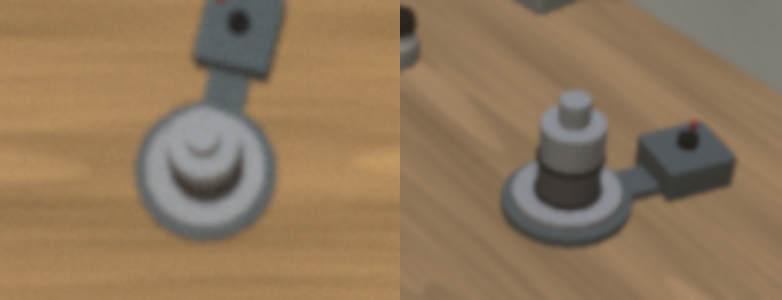

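The crop shows the cap upright and level on the spool, over the spindle. The knob top reads 0.1175 (0.118 expected) and the cup top 0.094, centred within about 2 mm. The other spool has not moved and the arm is clear.

```bash
python3 -c "
from plant import manip
print(manip.sign_off())"
```

```text
the job is handed in; nothing more can be done
None
```

The winder is loaded and the job is handed in, with about 17.5 s of the 61 s used. I put the small black spool over the spindle first, checked that it lay flat, and then set the grey metal cap on top and let go of both.

- **Spool:** before the cap went on, its top read z 0.060 m, and it sat about 2 mm from the spindle's axis.
- **Cap:** after release, the top and side cameras put the knob top at 0.117–0.118 m (0.118 expected) and the cup top at 0.094 m. It sat about 2 mm off the axis and looked upright.
- **Other spool:** it still measured (0.438, 0.245), unmoved. The gripper partly hid it in that last picture, but the fitted outline matched the first one.
- **Arm:** it was well clear and touching nothing when I handed in.

No check failed. The camera readings for the same point differed by 1–2 mm, which is within the stated calibration.

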